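# Stack spectacle cases on a sloping rack and slide in the rail tag

### The arm

A 6-joint arm with a two-finger parallel gripper is mounted at the origin on a cart in front of the work surface, level with it; the furniture and walls round the work are solid. World frame = base frame: x ahead of the robot, y to its left, z up, the work surface at z = 0. Lengths are in mm, angles in rad, forces in N, time in s.
With the tool pointing down it reaches from about 300 to 775 mm from the base axis. Payload 14.6 kg.
Tool frame: the origin (TCP) lies at the very end of the fingers, on their centre line; the grasp point (between the pads) lies 19 mm behind it; z points along the fingers, y is the line along which they close (so a half turn about z gives the same grasp; the last joint's range is limited). The gripper opens to 94 mm and grips with 3 to 60 N. Pads are 16 mm wide; open, the fingers measure 119 mm over their backs; the gripper's body (75 mm by 177 mm) begins 78 mm behind the grasp point.
Start: joints at [1.076, 0.3, 1.521, -0, 1.321, -0.067], TCP at [228.175, 500.425, 205.446] pointing down, gripper open.
Joint ranges: [-3.03, 3.03], [-0.79, 2.21], [0.23, 2.52], [-1.04, 4.18], [0, 3.07], [-2.55, 2.55]. Speed limits (rad/s): [2.22, 2.22, 2.57, 3.14, 3.14, 3.14].

### API

Orientations are given as [roll, pitch, yaw] about the fixed x, y, z axes, in that order (R = Rz(yaw) Ry(pitch) Rx(roll)).
In Python, from cell import manip gives the robot as it stands.
- The arm moves only by the tool servo_tool, never from a script. Its argument "motion" is a list that holds one entry, the list of rows, each a list of 7 numbers: the shift along the world's x, y, z as a fraction of full scale, then the turn, a rotation vector about the world's x, y, z as a fraction of full scale, then the closure, from 0 (fully open) to 1 (shut). In form: [[[x, y, z, rx, ry, rz, gripper], ...]]. A call has 1 to 10 rows; each row is the pose to reach, as a shift and turn from the pose commanded when the call began, turning the shorter way round; what a row does not reach only later rows make up. Full scale, the value 1, is 0.5 m for a shift and pi rad for a turn. A row lasts 1/10 s, in which the tool goes at most 50 mm and 8.59 degrees, less where a joint would pass 70% of its speed; a pose out of reach is approached as far as the arm can. A call with a number of a shift or a turn outside -1 to 1 is refused whole. A call with a gripper value outside its range is refused whole. The fingers move at their own pace and stop on an object; "newtons" is the grip in N (left out, the last holds). Time passes only in rows, so rows that repeat a pose let the fingers close. It gives the time, the measured TCP pose, the force, the opening and the grip force at its end, in the units of the state.
- manip.read_state(): the state, without advancing time (a new reading comes with each control period).
- manip.camera(name): name is "scene" or "top" or "wrist"; returns a dict with "frame" (400x640x3 uint8, red, green, blue), "range_z" (400x640 float32, mm along the optical axis (not along the pixel's ray), 0 where there is no reading), "vfov" (degrees; the focal length in pixels is half the picture's height over the tangent of half this angle, whatever the lens; pixels are square), "cx", "cy" (the principal point, pixels), "cam_to_world" (4x4, takes a point from camera to world coordinates). Camera axes: x right, y down, z forward; pixel columns grow to the right and rows downward; lengths in mm; the calibration is good to about 2 mm. A picture is of the moment at which its call begins.
- manip.sign_off(): hands the job in; it is judged then, once.
The state is a dict: "clock": time; "joints": joint angles; "qd": joint speeds; "effort": joint torques, N m; "eef_pos": TCP position; "eef_rot": TCP orientation; "wrist_force": force on the tool from outside, world axes, zero at the start; "moment": the same for the moment, N m; "finger_gap": finger opening in mm; "finger_force": force on a finger pad.
Only numpy, scipy, OpenCV 4.12 (cv2) and the standard library are available. Lean on these libraries where they do the work, as an engineer would, in place of code of your own. Each camera call takes 0.05 s, during which the arm holds its last target. There are 200 camera calls.

### The job

Stack the three spectacle cases on the sloping rack, lengthwise along the slope and centred on its bed, blue at the bottom, green on it and yellow on top, with the end of every case pushed right back against the backstop (the blue one is on the bed already but not yet home). When the stack is complete, mark it as ready: bring the red tag to the open end of the rail behind the backstop, enter its foot there and slide it along to the closed end. Leave everything else where it is.

Things in the scene. Friction and masses are not known exactly. Their poses are not given: they have to be found in the camera images.
- rack: Fixed aluminium rack on the worktop; origin on the worktop below the bed's middle, z up, x towards the backstop, y left as seen along x. Base plate 56 wide. Carries the bed and, behind the backstop, the horizontal tag rail, parallel to the rack's y. A tall lens edging machine (fixed, 430 high) stands close on its right, its nearest corner at about [490, 130] in the world, its front running off to the right at x = 490 to 560: keep the gripper's body clear of it.
- rack_bed: Bed and backstop, at [67, 0, 19] in the rack's frame, tilted 0.22 rad. Origin: middle of the corner between bed top and backstop face. x down the slope to the backstop (cases lie at negative x; bed ends at -144), y across, z square to the bed. Bed 46 wide (narrower than the cases), 6 thick; backstop in plane x=0, 50 wide, 86 high, 6 thick. Cases do not slide by themselves.
- rail_open (a point): Open end (rack's left) of the rail, on the centre line at the level of the channel's floor, at [113.5, 52, 60] in the rack's frame. Channel inside 33 wide (rack's x), 14 high; 4 thick lips on top leave an 18 wide slot, too narrow for the tag's foot; outer width 41, top 18 above the floor. Two flared guides, 14 long beyond this end, widen the entry to about 44.
- rail_closed (a point): Closed end of the same rail, on the centre line at floor level: inner face of a black end stop (5 thick, top 20 above the floor), 102 from the open end.
- case_blue_mid (a point): Centre (half-way up) of the blue hard spectacle case: closed box 140 long (its x) x 58 wide (its y) x 34 tall (its z), edges rounded 4, 90-180 g, clasp on one long side. Starts on the bed, lengthwise, but 10 to 26 short of the backstop and a little askew. Grip it across its 58 mm width.
- case_green_mid (a point): Centre (half-way up) of the green hard spectacle case: closed box 125 long (its x) x 58 wide (its y) x 34 tall (its z), edges rounded 4, 90-180 g, clasp on one long side. Starts flat on the worktop. Grip it across its 58 mm width.
- case_yellow_mid (a point): Centre (half-way up) of the yellow hard spectacle case: closed box 110 long (its x) x 58 wide (its y) x 34 tall (its z), edges rounded 4, 90-180 g, clasp on one long side. Starts flat on the worktop. Grip it across its 58 mm width.
- tag_mid (a point): Centre, half-way up, of the red rail tag (95 tall, 110 g); starts upright on the worktop, z up. From its underside: steel foot 24 (x) x 46 (y) x 9 tall, neck 10 x 30 up to 31, red plate 10 thick (x) x 50 wide (y) from 31 to 95; pinch it across the 10 mm. In the rail its y lies along the rail (either way), foot on the channel's floor, plate up through the slot.
- mug: Bystander: white dotted mug, 91 tall; origin at the centre of its underside.
- dropper: Bystander: small brown dropper bottle, 102 tall; origin at the centre of its underside.
- brush: Bystander: grey scrubbing brush with a bow handle, 30x85, 55 tall; origin at the centre of its underside.
- stick: Bystander: brown abrasive dressing stick, 22x70x13; origin at the centre of its underside.
- gauge: Bystander: white thickness gauge, 53x110x15; origin at the centre of its underside.
- tray: Bystander: grey open job tray, 124x178x37; origin at the centre of its underside.
- pliers: Bystander: dark-handled pliers, 52x156x14; origin at the centre of its underside.

How it is judged (in metres and radians):
On the way, in this order (a step that is already met when the one before it is completed fails the run):
1. the blue case lies centred on the bed with its end against the backstop (x of case_blue_mid in the frame of rack_bed between -0.076 and -0.064 m and y of case_blue_mid in the frame of rack_bed between -0.012 and 0.012 m and z of case_blue_mid in the frame of rack_bed between 0.011 and 0.023 m and angle between the z axis of case_blue_mid and the z axis of rack_bed, either way round below 0.09 rad and angle between the x axis of case_blue_mid and the x axis of rack_bed, either way round below 0.14 rad), for 0.2 s.
2. blue, green and yellow are stacked on the bed, each with its end against the backstop (all of step 1 and x of case_green_mid in the frame of rack_bed between -0.0685 and -0.0565 m and y of case_green_mid in the frame of rack_bed between -0.012 and 0.012 m and z of case_green_mid in the frame of rack_bed between 0.045 and 0.057 m and angle between the z axis of each of case_green_mid, case_yellow_mid and the z axis of rack_bed, either way round below 0.09 rad and angle between the x axis of each of case_green_mid, case_yellow_mid and the x axis of rack_bed, either way round below 0.14 rad and x of case_yellow_mid in the frame of rack_bed between -0.061 and -0.049 m and y of case_yellow_mid in the frame of rack_bed between -0.012 and 0.012 m and z of case_yellow_mid in the frame of rack_bed between 0.079 and 0.091 m), for 0.2 s.
3. the tag stands in the rail at its closed end (y of tag_mid in the frame of rack between -0.035 and -0.017 m and x of tag_mid in the frame of rack between 0.1035 and 0.1235 m and z of tag_mid in the frame of rack between 0.099 and 0.118 m and angle between tag_mid's own z axis and vertical below 0.25 rad), for 0.2 s.
At the end, for the whole second after the job is handed in: Blue, green, yellow from the bottom lie flat on the bed, each end within 6 mm of the backstop, within 12 mm of the bed's centre line and 0.14 rad of its direction; the tag's foot is in the channel within 8 mm of the closed end, upright within 0.25 rad (all of step 2 and all of step 3); the robot touches nothing.
It fails at once if a bystander is shifted by more than 25 mm (distance of any of mug, dropper, brush, stick, gauge, tray, pliers from where it was at the start of the episode above 0.025 m).
It also fails if it takes over 72 s, if anything falls off the work surface, if the arm or the gripper's body presses on something with over 40 N, if the wrist force passes 120 N, or if a joint passes its speed limit or range.

## Working session

There is one attempt and no reset: what is moved stays moved. The work goes in short steps, Python scripts to look and compute and a tool call to move; the robot and the scene stay as the last step left them, time stands still between calls to the robot, and variables do not carry over. Pictures are saved under pics/ and viewed, at most 10 in all, crops included, and the job is handed in when it is done.

Besides the shell and the picture viewer there is one more tool, called after "Call:" in YAML: its name, and indented under it one key for each argument. servo_tool: Moves the arm, as the interface text tells. Its arguments: {"type":"object","properties":{"motion":{"type":"array"},"newtons":{"type":"number"}},"required":["motion"]}

```bash
ls; mkdir -p pics; cat > h.py <<'E'
import numpy as np, cv2
from cell import manip
def cam(n):
    c=manip.camera(n); c['f']=200/np.tan(np.radians(c['vfov'])/2); return c
def pts(c):
    z=c['range_z']; v,u=np.mgrid[:400,:640]
    P=np.stack([(u-c['cx'])/c['f']*z,(v-c['cy'])/c['f']*z,z,np.ones_like(z)],-1)
    W=(P@np.array(c['cam_to_world']).T)[...,:3]; W[z==0]=np.nan
    return W
def save(c,n): cv2.imwrite(f'pics/{n}.png',c['frame'][...,::-1])
def proj(c,p):
    q=np.linalg.inv(c['cam_to_world'])@np.append(p,1); return q[:2]/q[2]*c['f']+[c['cx'],c['cy']]
E
python3 - <<'E'
from h import *
print(manip.read_state())
t=cam('top');s=cam('scene')
np.savez('first.npz',top=t['frame'],W=pts(t),sW=pts(s),s=s['frame'])
save(t,'top0');save(s,'scene0')
for c in(t,s):print(c['cam_to_world'],c['f'],c['cx'],c['cy'])
E
```

```text
pics
{'clock': 0.0, 'joints': array([ 1.07636287e+00,  3.00477948e-01,  1.52155631e+00, -2.43388037e-05,
        1.32072302e+00, -6.65933200e-02]), 'qd': array([-0.00036715, -0.00018738,  0.00018267,  0.00084731, -0.00095398,
       -0.0026412 ]), 'effort': array([-6.97155301e-04, -5.31798899e+01, -3.52729225e+01,  7.08265649e-02,
        2.44396616e-02, -9.28133227e-05]), 'eef_pos': array([228.08034898, 500.19392359, 204.89305871]), 'eef_rot': array([-3.14042903e+00, -5.39769277e-05,  2.71375853e+00]), 'wrist_force': array([ 0.50021366, -0.15437415, -0.56692052]), 'moment': array([-0.00154989, -0.01374853, -0.0307943 ]), 'finger_force': 0.0, 'finger_gap': 94.05795849884588}
[[ 7.56716990e-03 -9.93970451e-01  1.09386835e-01  3.74519406e+02]
 [-9.99822566e-01 -5.63357258e-03  1.79749469e-02  1.08814698e+02]
 [-1.72503274e-02 -1.09503445e-01 -9.93836718e-01  1.16392235e+03]
 [ 0.00000000e+00  0.00000000e+00  0.00000000e+00  1.00000000e+00]] 409.9457113886585 316.40183834152066 197.01036590288987
[[ 8.76187066e-01 -2.63314773e-01  4.03684971e-01 -6.54150132e+01]
 [-4.81574130e-01 -4.44300972e-01  7.55435638e-01 -9.23714361e+02]
 [-1.95597383e-02 -8.56307174e-01 -5.16096348e-01  8.11515076e+02]
 [ 0.00000000e+00  0.00000000e+00  0.00000000e+00  1.00000000e+00]] 489.3895466158267 321.12988756258835 190.57011447376246
```

View pics/top0.png

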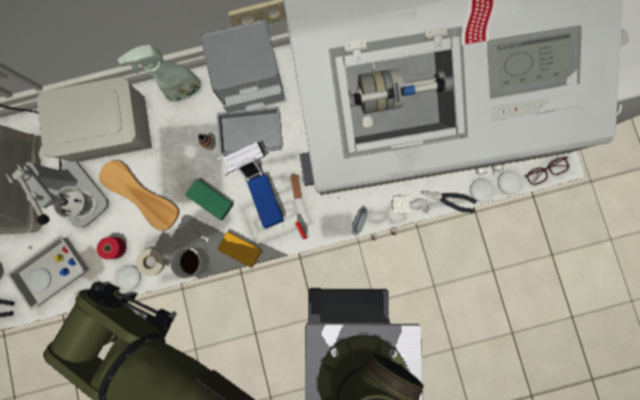

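View pics/scene0.png

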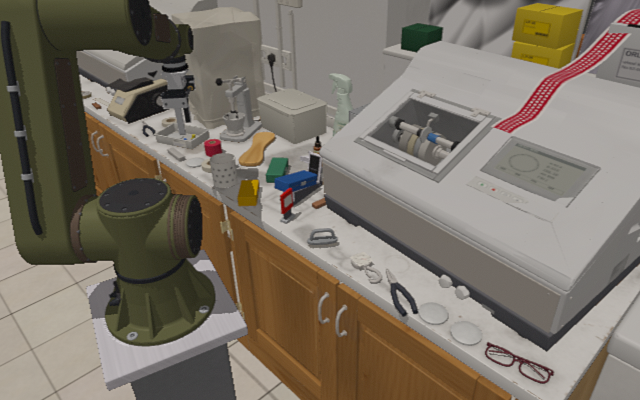

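Top view: blue case at about (265,200), green (209,199), yellow (240,248), rail (243,157), tag near (301,228), stick (296,185), mug (188,262), dropper (206,140). Scene view: the red tag stands at (288,205), with the blue case on the rack at (296,180).

```bash
python3 - <<'E'
from h import *
d=np.load('first.npz')
def seg(img,W,lo,hi,box,name):
    hsv=cv2.cvtColor(img,cv2.COLOR_RGB2HSV); m=cv2.inRange(hsv,lo,hi)
    mm=np.zeros_like(m); x0,x1,y0,y1=box; mm[y0:y1,x0:x1]=m[y0:y1,x0:x1]
    n,l,st,c=cv2.connectedComponentsWithStats(mm); k=1+np.argmax(st[1:,4]); P=W[l==k]; P=P[~np.isnan(P[:,0])]
    top=P[P[:,2]>np.percentile(P[:,2],50)-6]
    (cx,cy),(w,h),a=cv2.minAreaRect(top[:,:2].astype(np.float32))
    print(name,len(P),'med',np.median(P,0).round(1),'z',np.percentile(P[:,2],[5,50,95]).round(1),'rect',round(cx,1),round(cy,1),round(w,1),round(h,1),round(a,1))
R={'blue':((100,120,40),(125,255,255)),'green':((65,90,30),(90,255,255)),'yellow':((15,130,80),(30,255,255)),'red':((0,150,90),(8,255,255))}
B={'blue':(235,300,165,235),'green':(180,235,170,225),'yellow':(210,270,225,275),'red':(285,320,205,245)}
for k in R: seg(d['top'],d['W'],*R[k],B[k],'top '+k)
B={'blue':(260,330,160,200),'green':(255,295,150,190),'yellow':(230,265,170,212),'red':(270,305,180,225)}
for k in R: seg(d['s'],d['sW'],*R[k],B[k],'scn '+k)
cv2.imwrite('pics/crop.png',cv2.resize(d['top'][100:290,160:330,::-1],None,fx=3.15,fy=3.15,interpolation=cv2.INTER_CUBIC))
E
```

```text
top blue 1012 med [483.2 267.   72.1] z [57.4 72.1 84.9] rect 476.7 263.7 116.6 54.3 22.6
top green 847 med [491.7 429.1  32.9] z [29.1 32.9 36.5] rect 492.3 430.0 123.6 54.0 55.5
top yellow 820 med [354.2 340.6  32.8] z [27.8 32.8 36.1] rect 353.4 341.3 109.4 55.4 62.5
top red 55 med [408.1 167.8  92.7] z [80.4 92.7 96.4] rect 406.3 168.9 44.1 7.2 29.4
scn blue 570 med [473.7 254.6  71.1] z [43.8 71.1 86.7] rect 477.5 264.1 128.6 60.9 20.0
scn green 356 med [484.5 413.   35. ] z [18.3 35.  38.3] rect 492.3 429.2 128.8 55.1 55.4
scn yellow 486 med [346.  317.6  34.2] z [ 8.5 34.2 37.8] rect 353.4 341.0 112.5 57.1 63.5
scn red 132 med [395.  161.3  76. ] z [38.6 76.  96.7] rect 406.2 168.6 51.2 12.0 27.4
```

View pics/crop.png

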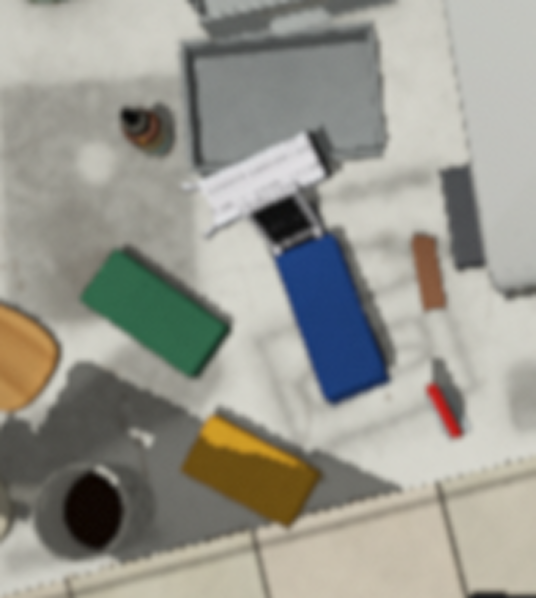

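Crop: white rail at about (195,195)–(320,150), black backstop (285,215), blue case (330,320) slightly short of it, tag (445,410), green (155,312), yellow (250,468). Moving above the rack for a wrist view.

Call:
servo_tool:
  motion:
    - [[0.1,-0.1,0.25,0,0,0.05,0],[0.2,-0.2,0.25,0,0,0.1,0],[0.444,-0.46,0.25,0,0,0.26,0],[0.444,-0.46,0.25,0,0,0.26,0],[0.444,-0.46,0.25,0,0,0.26,0],[0.444,-0.46,0.25,0,0,0.26,0],[0.444,-0.46,0.25,0,0,0.26,0],[0.444,-0.46,0.25,0,0,0.26,0],[0.444,-0.46,0.25,0,0,0.26,0],[0.444,-0.46,0.25,0,0,0.26,0]]
  newtons: 20

```text
clock: 1.1
eef_pos: [450.0, 270.4, 330.0]
eef_rot: [3.141, -0.001, -2.754]
wrist_force: [-0.1, -0.7, -0.6]
finger_gap: 94.1
finger_force: 0.0
```

```bash
python3 - <<'E'
from h import *
s=manip.read_state();print(s['eef_pos'],s['eef_rot'],s['joints'])
c=cam('wrist');save(c,'w1');np.savez('w1.npz',f=c['frame'],W=pts(c),M=c['cam_to_world'],k=[c['f'],c['cx'],c['cy']])
print(np.array(c['cam_to_world']).round(3))
d=np.load('first.npz');W=np.concatenate([d['W'].reshape(-1,3),d['sW'].reshape(-1,3)])
for x in range(470,700,20):
    q=W[(abs(W[:,0]-x)<10)&(W[:,2]>60)&(W[:,1]<220)&(W[:,1]>-100)]
    print(x,len(q),[ (zz,round(q[(q[:,2]>zz)][:,1].max())) for zz in(60,150,230) if (q[:,2]>zz).any()])
E
```

```text
[450.0359559  270.39735958 330.01710515] [ 3.14142504e+00 -7.52259036e-04 -2.75352575e+00] [ 4.71146606e-01  1.80541996e-01  1.38344801e+00  2.29466352e-04
  1.57833840e+00 -1.48771491e+00]
[[-3.79000e-01  8.96000e-01  2.31000e-01  3.83817e+02]
 [ 9.26000e-01  3.67000e-01  9.50000e-02  2.43994e+02]
 [ 0.00000e+00  2.49000e-01 -9.68000e-01  5.08816e+02]
 [ 0.00000e+00  0.00000e+00  0.00000e+00  1.00000e+00]]
470 0 []
490 275 [(60, 128), (150, 128)]
510 2255 [(60, 132), (150, 132), (230, 132)]
530 2946 [(60, 165), (150, 137), (230, 137)]
550 1619 [(60, 168), (150, 140), (230, 140)]
570 1689 [(60, 171), (150, 143), (230, 143)]
590 1771 [(60, 173), (150, 148), (230, 148)]
610 1030 [(60, 176), (150, 152), (230, 152)]
630 919 [(60, 154), (150, 154), (230, 154)]
650 1078 [(60, 158), (150, 158), (230, 158)]
670 1538 [(60, 165), (150, 165), (230, 165)]
690 2815 [(60, 166), (150, 166), (230, 166)]
```

View pics/w1.png

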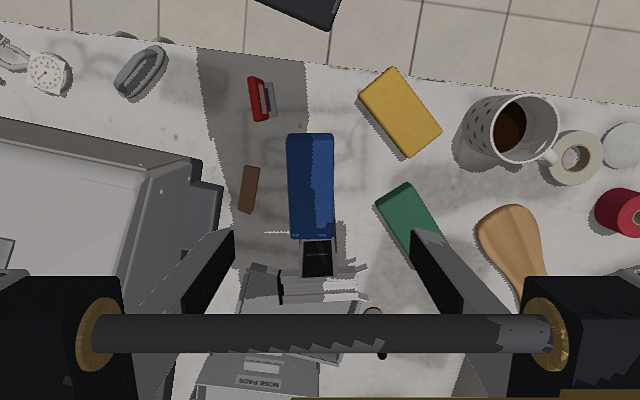

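Wrist view: blue case (311,185), backstop (318,258), rail (285–360, 290) with black end stop at (281,287), tag (262,98), stick (249,190). Now fit the rack pose.

```bash
python3 - <<'E'
from h import *
w=np.load('w1.npz');W=w['W'];d=np.load('first.npz')
fin=np.zeros((400,640),bool);fin[270:,:]=0
for nm,A,img in(('w',W,w['f']),('t',d['W'],d['top'])):
    P=A.reshape(-1,3);C=img.reshape(-1,3).mean(1)
    print('PLANES',nm)
    k=np.nonzero((P[:,0]>510)&(P[:,0]<640)&(P[:,1]>200)&(P[:,1]<390)&(P[:,2]>40)&(P[:,2]<125))[0]
    q=P[k];h,e=np.histogram(q[:,2],np.arange(40,128,3));print([(int(a),int(b)) for a,b in zip(e,h) if b])
    r=q[(q[:,2]>72)&(q[:,2]<84)&(C[k]>130)];print('rail',len(r),cv2.minAreaRect(r[:,:2].astype(np.float32)),r.mean(0))
    r=q[(q[:,2]>93)&(q[:,2]<110)];print('bs',len(r),cv2.minAreaRect(r[:,:2].astype(np.float32)) if len(r)>3 else 0,r.mean(0), r[:,2].max() if len(r) else 0)
    # blue
    hsv=cv2.cvtColor(img,cv2.COLOR_RGB2HSV).reshape(-1,3)
    m=(hsv[:,0]>100)&(hsv[:,0]<125)&(hsv[:,1]>120)&(P[:,2]>50)&(P[:,1]<330)&(P[:,1]>200)&(P[:,0]<570)
    b=P[m];
    for _ in range(3):
        A3=np.c_[b[:,:2],np.ones(len(b))];s=np.linalg.lstsq(A3,b[:,2],rcond=None)[0];b=b[abs(b[:,2]-A3@s)<4]
    print('blue top',len(b),s,'tilt',np.arctan(np.hypot(*s[:2])),'dir',np.degrees(np.arctan2(-s[1],-s[0])),cv2.minAreaRect(b[:,:2].astype(np.float32)))
E
```

```text
PLANES w
[(40, 51), (43, 44), (46, 48), (49, 47), (52, 51), (55, 250), (58, 1224), (61, 498), (64, 406), (67, 209), (70, 108), (73, 200), (76, 995), (79, 132), (82, 56), (85, 61), (88, 58), (91, 62), (94, 55), (97, 77), (100, 175), (103, 7)]
rail 337 ((588.172607421875, 360.9479675292969), (46.229576110839844, 60.193397521972656), 25.14729118347168) [598.72446284 363.02511008  77.37161413]
bs 331 ((581.1739501953125, 318.61859130859375), (9.220043182373047, 48.35981369018555), 26.468463897705078) [580.69843201 318.1174924   99.40588823] 105.07376308372585
blue top 610 [-2.65986437e-01 -2.72831819e-02  2.10354782e+02] tilt 0.261270154415423 dir 5.856551132991884 ((497.6468811035156, 266.901123046875), (131.91795349121094, 11.80316162109375), 43.306419372558594)
PLANES t
[(40, 10), (43, 11), (46, 13), (49, 13), (52, 22), (55, 135), (58, 212), (61, 148), (64, 73), (67, 47), (70, 24), (73, 104), (76, 175), (79, 72), (82, 12), (85, 13), (88, 5), (91, 9), (94, 12), (97, 16), (100, 31), (103, 5), (106, 1)]
rail 305 ((593.4727783203125, 330.9775695800781), (56.15753936767578, 115.38764953613281), 25.086231231689453) [602.3573392  331.30049298  76.98175225]
bs 69 ((579.3611450195312, 316.7729187011719), (9.55640697479248, 48.962955474853516), 25.175357818603516) [578.7006942  317.01525357  99.43323531] 108.20044377932231
blue top 926 [-2.03811199e-01 -8.19539590e-02  1.92699034e+02] tilt 0.2162367060590436 dir 21.90541661936885 ((487.07550048828125, 268.241455078125), (136.95562744140625, 54.30525207519531), 22.849140167236328)
```

Call:
servo_tool:
  motion:
    - [[0.18,0.1,0.04,0,0,0.01,0],[0.18,0.1,0.04,0,0,0.01,0],[0.18,0.1,0.04,0,0,0.01,0],[0.18,0.1,0.04,0,0,0.01,0]]

```text
clock: 1.55
eef_pos: [539.9, 321.9, 348.8]
eef_rot: [-3.142, -0.002, -2.72]
wrist_force: [0.2, -0.1, 0.4]
finger_gap: 94.0
finger_force: 0.0
```

```bash
python3 - <<'E'
from h import *
s=manip.read_state();print(s['eef_pos'],s['eef_rot'])
c=cam('wrist');save(c,'w2');np.savez('w2.npz',f=c['frame'],W=pts(c),M=c['cam_to_world'],k=[c['f'],c['cx'],c['cy']])
E
```

```text
[539.9429645  321.85711539 348.77397852] [-3.14151416e+00 -2.34990574e-03 -2.71952459e+00]
```

View pics/w2.png

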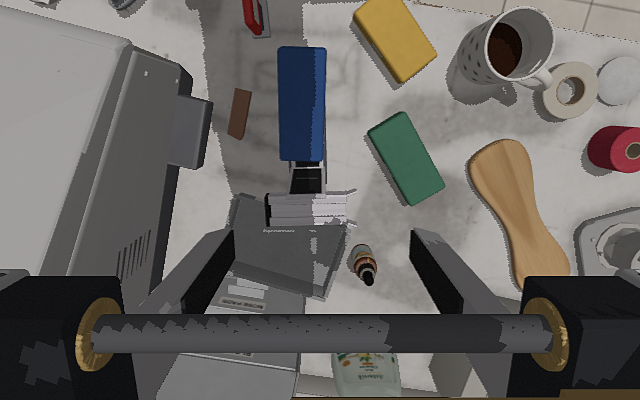

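Wrist view 2: blue (302,103), backstop (307,180), rail (268–355, 208) with end stop at left (267,209), open flared end at right (350,205). Enlarging the rack for edges.

```bash
python3 - <<'E'
from h import *
w=np.load('w2.npz')
cv2.imwrite('pics/c2.png',cv2.resize(w['f'][130:240,250:370,::-1],None,fx=5,fy=5,interpolation=cv2.INTER_CUBIC))
E
```

```text
(no output)
```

View pics/c2.png

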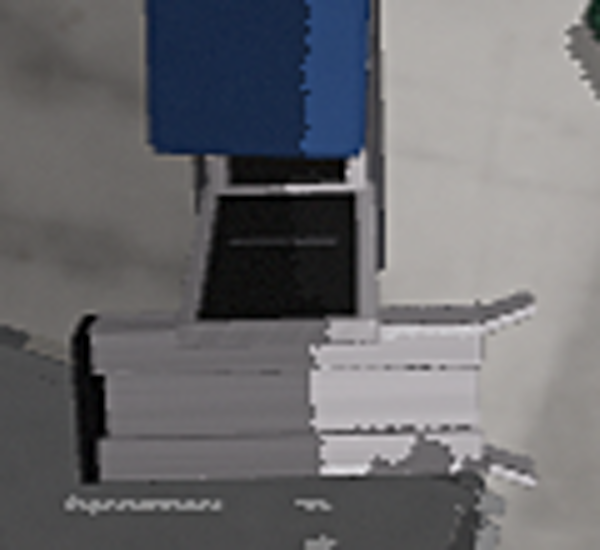

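```bash
cat >> h.py <<'E'
def ray(M,k,px,z):
    d=M[:3,:3]@np.array([(px[0]-k[1])/k[0],(px[1]-k[2])/k[0],1]); o=M[:3,3]; return o+d*(z-o[2])/d[2]
E
python3 - <<'E'
from h import *
w=np.load('w2.npz');M,k,W=w['M'],w['k'],w['W']
R=lambda x,y,z:ray(M,k,((x+.5)/5-.5+250,(y+.5)/5-.5+130),z)
T={n:R(*a) for n,a in dict(s1a=(105,374,78),s1b=(480,367,78),s2a=(105,437,78),s2b=(480,430,78),oe1=(481,345,78),oe2=(480,367,78),st=(93,320,80),st2=(98,480,80),bsL=(190,322,102.9),bsR=(379,320,102.9),o1=(95,322,78),o2=(480,320,78)).items()}
for n in T:print(n,T[n].round(1))
for a,b in(('s1a','s1b'),('s2a','s2b'),('bsL','bsR'),('o1','o2')):
    d=T[b]-T[a];print(a,np.degrees(np.arctan2(-d[0],d[1])),np.linalg.norm(d))
# 3D: rail lips, line fit by PCA of points in strips; and heights
for (x0,x1,y0,y1,n) in((120,300,325,360,'lipF'),(120,460,440,465,'lipB'),(120,460,380,425,'floor'),(225,340,210,300,'face')):
    q=W[int(130+y0/5):int(130+y1/5)+1,int(250+x0/5):int(250+x1/5)+1].reshape(-1,3);q=q[~np.isnan(q[:,0])]
    c=q.mean(0);u,s,v=np.linalg.svd(q-c);print(n,len(q),c.round(1),'normal',v[2].round(3),'sd',s[2]/len(q)**.5)
# blue top plane, all edges
hsv=cv2.cvtColor(w['f'],cv2.COLOR_RGB2HSV)
for n,lo,hi,bx in(('blue',(100,120,30),(125,255,255),(260,340,30,170)),('green',(65,90,30),(95,255,255),(360,450,100,215)),('yellow',(15,130,60),(30,255,255),(345,445,0,90))):
    m=cv2.inRange(hsv,lo,hi);mm=np.zeros_like(m);mm[bx[2]:bx[3],bx[0]:bx[1]]=m[bx[2]:bx[3],bx[0]:bx[1]]
    q=W[mm>0];q=q[~np.isnan(q[:,0])];zt=34
    b=q
    for i in range(8):
        s=np.linalg.lstsq(np.c_[b[:,:2],np.ones(len(b))],b[:,2],rcond=None)[0];r=q[:,2]-np.c_[q[:,:2],np.ones(len(q))]@s;b=q[(abs(r)<3)&(q[:,2]>20)] if i>2 else q[r>-2]
    print(n,len(b),s.round(3),np.degrees(np.arctan2(-s[1],-s[0])),cv2.minAreaRect(b[:,:2].astype(np.float32)))
E
```

```text
s1a [617. 284.  78.]
s1b [575.1 372.6  78. ]
s2a [632.9 290.6  78. ]
s2b [590.6 380.   78. ]
oe1 [569.6 370.3  78. ]
oe2 [575.1 372.6  78. ]
st [604.2 275.8  80. ]
st2 [644.  293.4  80. ]
bsL [588.3 298.6 102.9]
bsR [568.8 340.6 102.9]
o1 [605.  276.4  78. ]
o2 [563.6 367.3  78. ]
s1a 25.307391177114354 98.00023087457139
s2a 25.317184984082875 98.89769277073539
bsL 24.822834711643097 46.31797280099743
o1 24.504913289538553 99.87147660575373
lipF 292 [596.1 306.1  85.8] normal [-0.852 -0.308 -0.423] sd 2.0711954026232253
lipB 413 [617.4 337.5  77.5] normal [0.029 0.011 1.   ] sd 0.821542408225045
floor 686 [609.9 333.5  59.5] normal [0.01  0.005 1.   ] sd 0.888204651758586
face 454 [571.8 314.9  64.1] normal [ 0.879  0.423 -0.217] sd 0.38257824833304166
blue 5077 [-2.0000e-01 -9.9000e-02  1.9669e+02] 26.46591432178531 ((488.91015625, 271.82666015625), (135.9322509765625, 56.70581817626953), 22.49033546447754)
green 3547 [-0.0000e+00  2.0000e-03  3.2588e+01] -85.29836129769038 ((493.55181884765625, 432.7983703613281), (123.76008605957031, 57.0225830078125), 55.703697204589844)
yellow 3750 [-5.000e-03  1.000e-03  3.475e+01] -16.328358987943048 ((355.63861083984375, 343.8213195800781), (108.82488250732422, 57.41557312011719), 62.33198165893555)
```

```bash
cat >> h.py <<'E'
from scipy.spatial.transform import Rotation as Ro
YAW=np.radians(25.3); O=np.array([501.6,282.4,0.])
Rr=Ro.from_euler('z',YAW); Rb=Rr*Ro.from_euler('y',.22); Ob=O+Rr.apply([67,0,19])
F=Ro.from_matrix(np.diag([-1.,1,-1]))
def bed(p): return Ob+Rb.apply(p)
def rack(p): return O+Rr.apply(p)
def tobed(w): return Rb.inv().apply(np.array(w)-Ob)
def bedrot(dyaw=0): return Rb*Ro.from_euler('z',dyaw)*F
def down(yaw): return Ro.from_euler('z',yaw)*F      # tool x = -(dir yaw)
def mv(*T):
    s=manip.read_state();p0=s['eef_pos'];R0=Ro.from_euler('xyz',s['eef_rot'])
    print('at',p0.round(1),'gap',round(s['finger_gap'],1))
    for p,R in T:
        print(np.round((np.array(p)-p0)/500,3).tolist(),np.round((R*R0.inv()).as_rotvec()/np.pi,3).tolist(),'->',np.round(p,1))
E
python3 - <<'E'
from h import *
print(tobed([488.9,271.8,72]))
dy=np.radians(-2.8)
b=tobed([488.9,271.8,72])
mv((bed([b[0],b[1],62]),bedrot(dy)),(bed([b[0],b[1],0]),bedrot(dy)),(bed([-69,0,0]),bedrot(0)),(bed([-69,0,80]),bedrot(0)))
E
```

```text
[-92.57721463  -4.15583016  33.60692188]
at [539.3 321.3 349.6] gap 94.3
[-0.09, -0.094, -0.5] [-0.031, 0.062, -0.009] -> [494.5 274.4  99.7]
[-0.114, -0.105, -0.621] [-0.031, 0.062, -0.009] -> [482.3 268.7  39.2]
[-0.076, -0.078, -0.631] [-0.029, 0.063, 0.006] -> [501.3 282.3  34.1]
[-0.044, -0.063, -0.475] [-0.029, 0.063, 0.006] -> [517.1 289.7 112.1]
```

Call:
servo_tool:
  motion:
    - [[-0.09,-0.094,-0.2,-0.031,0.062,-0.009,0],[-0.09,-0.094,-0.3,-0.031,0.062,-0.009,0],[-0.09,-0.094,-0.4,-0.031,0.062,-0.009,0],[-0.09,-0.094,-0.5,-0.031,0.062,-0.009,0],[-0.09,-0.094,-0.5,-0.031,0.062,-0.009,0],[-0.09,-0.094,-0.5,-0.031,0.062,-0.009,0],[-0.1,-0.098,-0.54,-0.031,0.062,-0.009,0],[-0.108,-0.102,-0.58,-0.031,0.062,-0.009,0],[-0.114,-0.105,-0.62,-0.031,0.062,-0.009,0],[-0.114,-0.105,-0.62,-0.031,0.062,-0.009,0]]

```text
clock: 2.6
eef_pos: [482.2, 267.8, 40.7]
eef_rot: [-3.129, -0.219, -2.751]
wrist_force: [-0.4, 0.5, -0.4]
finger_gap: 94.3
finger_force: 0.0
```

Call:
servo_tool:
  motion:
    - [[0,0,0,0,0,0,0.3],[0,0,0,0,0,0,0.6],[0,0,0,0,0,0,1],[0,0,0,0,0,0,1],[0,0,0,0,0,0,1],[0,0,0,0,0,0,1]]
  newtons: 20

```text
clock: 3.2
eef_pos: [483.3, 268.0, 40.8]
eef_rot: [-3.129, -0.217, -2.751]
wrist_force: [-0.6, -0.1, 4.1]
finger_gap: 57.7
finger_force: 20.0
```

```bash
python3 - <<'E'
from h import *
s=manip.read_state();b=tobed(s['eef_pos']);print(b,s['finger_gap'],s['finger_force'],s['wrist_force'])
print('euler in bed',(Rb.inv()*Ro.from_euler('xyz',s['eef_rot'])*F.inv()).as_rotvec())
mv((bed([b[0]+12,-2,b[2]]),bedrot(-.02)),(bed([b[0]+21,0,b[2]]),bedrot(0)),(bed([b[0]+24,0,b[2]]),bedrot(0)))
E
```

```text
[-92.26659041  -5.19646294   1.72981554] 57.68740292013633 20.00048339366913 [-0.56600307 -0.06089344  4.14441542]
euler in bed [-0.00158786 -0.00270936 -0.0497299 ]
at [483.3 268.   40.8] gap 57.7
[0.018, 0.016, -0.005] [0.002, 0.002, 0.009] -> [492.6 275.9  38.2]
[0.033, 0.027, -0.009] [0.003, 0.002, 0.015] -> [499.6 281.5  36.2]
[0.038, 0.029, -0.01] [0.003, 0.002, 0.015] -> [502.3 282.7  35.6]
```

Call:
servo_tool:
  motion:
    - [[0.009,0.008,-0.002,0.001,0.001,0.005,1],[0.018,0.016,-0.005,0.002,0.002,0.009,1],[0.026,0.022,-0.007,0.003,0.002,0.013,1],[0.033,0.027,-0.009,0.003,0.002,0.015,1],[0.036,0.028,-0.0095,0.003,0.002,0.015,1],[0.038,0.029,-0.01,0.003,0.002,0.015,1],[0.038,0.029,-0.01,0.003,0.002,0.015,1]]

```text
clock: 3.9
eef_pos: [501.2, 282.3, 35.6]
eef_rot: [-3.141, -0.223, -2.7]
wrist_force: [-12.1, -5.1, 12.7]
finger_gap: 57.8
finger_force: 20.0
```

```bash
python3 - <<'E'
from h import *
s=manip.read_state();b=tobed(s['eef_pos']);print(b,s['finger_gap'],s['finger_force'],Rb.inv().apply(s['wrist_force']))
mv((bed([b[0]+3,b[1],b[2]]),bedrot(0)),(bed([b[0],b[1],85]),bedrot(0)))
E
```

```text
[-6.94454057e+01  6.39399702e-02  1.52713968e+00] 57.75025490138957 20.00175565481186 [-15.53848224   0.54985839   9.56919   ]
at [501.2 282.3  35.6] gap 57.8
[0.005, 0.003, -0.001] [0.001, -0.001, 0.0] -> [503.8 283.5  35. ]
[0.033, 0.016, 0.163] [0.001, -0.001, 0.0] -> [517.6 290.1 117.1]
```

Call:
servo_tool:
  motion:
    - [[0,0,0,0,0,0,0],[0,0,0,0,0,0,0],[0,0,0,0,0,0,0],[0,0,0,0,0,0,0],[0.016,0.008,0.08,0,0,0,0],[0.033,0.016,0.16,0,0,0,0],[0.033,0.016,0.26,0,0,0,0],[0.033,0.016,0.36,0,0,0,0],[0.033,0.016,0.46,0,0,0,0],[0.033,0.016,0.46,0,0,0,0]]

```text
clock: 4.9
eef_pos: [520.1, 291.1, 272.7]
eef_rot: [-3.14, -0.208, -2.701]
wrist_force: [0.3, 0.3, -0.0]
finger_gap: 93.9
finger_force: 0.0
```

```bash
python3 - <<'E'
from h import *
c=cam('wrist');W=pts(c);hsv=cv2.cvtColor(c['frame'],cv2.COLOR_RGB2HSV)
m=cv2.inRange(hsv,(100,120,30),(125,255,255))>0
q=W[m];q=q[~np.isnan(q[:,0])];B=tobed(q);B=B[(abs(B[:,2]-34)<4)&(abs(B[:,0]+70)<90)&(abs(B[:,1])<50)]
print('blue',len(B),cv2.minAreaRect(B[:,:2].astype(np.float32)),np.median(B[:,2]))
# mug points from stored w1/w2
for n in('w1','w2'):
    V=np.load(n+'.npz')['W'].reshape(-1,3);v=V[(V[:,2]>80)&(V[:,2]<98)&(V[:,0]<450)&(V[:,0]>200)&(V[:,1]>350)&(V[:,1]<560)]
    print('mug',len(v),v.min(0) if len(v) else 0,v.max(0) if len(v) else 0)
mv((( 493,431,90),down(np.radians(55.7))),((493,431,4),down(np.radians(55.7))))
E
```

```text
blue 6086 ((-69.86206817626953, 1.0059318542480469), (138.54986572265625, 56.61547088623047), 0.05257874354720116) 33.579988621099176
mug 1289 [280.31018762 430.63599782  80.00017613] [361.43595065 527.56764966  92.4014491 ]
mug 1374 [279.60820677 430.91433741  80.00021293] [361.70673239 528.91604597  92.2391838 ]
at [519.5 290.8 268.7] gap 94.1
[-0.053, 0.28, -0.357] [0.045, -0.052, 0.169] -> [493 431  90]
[-0.053, 0.28, -0.529] [0.045, -0.052, 0.169] -> [493 431   4]
```

Call:
servo_tool:
  motion:
    - [[-0.051,0.281,0,0.045,-0.052,0.169,0],[-0.051,0.281,0,0.045,-0.052,0.169,0],[-0.051,0.281,-0.1,0.045,-0.052,0.169,0],[-0.051,0.281,-0.2,0.045,-0.052,0.169,0],[-0.051,0.281,-0.3,0.045,-0.052,0.169,0],[-0.051,0.281,-0.4,0.045,-0.052,0.169,0],[-0.051,0.281,-0.42,0.045,-0.052,0.169,0],[-0.051,0.281,-0.42,0.045,-0.052,0.169,0],[-0.051,0.281,-0.42,0.045,-0.052,0.169,0]]

```text
clock: 5.85
eef_pos: [493.2, 430.9, 55.6]
eef_rot: [3.141, -0.006, -2.168]
wrist_force: [0.1, 0.6, 0.5]
finger_gap: 94.0
finger_force: 0.0
```

```bash
python3 - <<'E'
from h import *
mv((( 493,431,5),down(np.radians(55.7))))
E
```

```text
at [493.2 430.9  55.6] gap 94.0
[-0.0, 0.0, -0.101] [0.002, -0.001, -0.0] -> [493 431   5]
```

Descend, close, lift 10 rows in one call.

Call:
servo_tool:
  motion:
    - [[0,0,-0.05,0.002,-0.001,0,0],[0,0,-0.101,0.002,-0.001,0,0],[0,0,-0.101,0.002,-0.001,0,0.4],[0,0,-0.101,0.002,-0.001,0,1],[0,0,-0.101,0.002,-0.001,0,1],[0,0,-0.101,0.002,-0.001,0,1],[0,0,-0.101,0.002,-0.001,0,1],[0,0,-0.101,0.002,-0.001,0,1]]
  newtons: 25

```text
clock: 6.65
eef_pos: [493.5, 431.3, 6.1]
eef_rot: [3.141, 0.003, -2.168]
wrist_force: [-2.1, -1.1, 6.6]
finger_gap: 57.5
finger_force: 25.0
```

```bash
python3 - <<'E'
from h import *
s=manip.read_state();z=s['eef_pos'][2];print(z,s['finger_gap'],s['finger_force'])
h=z-17 # TCP offset from case mid
mv(([493,431,200],down(np.radians(55.7))),(bed([-68,-1,51+60+h])+[0,0,30],bedrot(0)),(bed([-68,-1,51+10+h]),bedrot(0)),(bed([-68,-1,51+h]),bedrot(0)))
E
```

```text
6.074091066159217 57.4742646689678 25.001520216464996
at [493.5 431.3   6.1] gap 57.5
[-0.001, -0.001, 0.388] [-0.001, 0.0, -0.0] -> [493 431 200]
[0.058, -0.28, 0.311] [-0.047, 0.054, -0.169] -> [522.3 291.1 161.5]
[0.038, -0.29, 0.153] [-0.047, 0.054, -0.169] -> [512.5 286.4  82.7]
[0.034, -0.292, 0.134] [-0.047, 0.054, -0.169] -> [510.5 285.5  72.9]
```

Call:
servo_tool:
  motion:
    - [[0,0,0.1,0,0,0,1],[0,0,0.2,0,0,0,1],[0,0,0.3,0,0,0,1],[0,0,0.388,0,0,0,1],[0.058,-0.28,0.35,-0.047,0.054,-0.169,1],[0.058,-0.28,0.311,-0.047,0.054,-0.169,1],[0.058,-0.28,0.311,-0.047,0.054,-0.169,1],[0.058,-0.28,0.311,-0.047,0.054,-0.169,1],[0.058,-0.28,0.311,-0.047,0.054,-0.169,1],[0.058,-0.28,0.311,-0.047,0.054,-0.169,1]]

```text
clock: 7.65
eef_pos: [522.3, 291.5, 160.5]
eef_rot: [-3.141, -0.219, -2.698]
wrist_force: [0.2, -0.1, -0.9]
finger_gap: 57.4
finger_force: 25.0
```

```bash
python3 - <<'E'
from h import *
s=manip.read_state();h=6-17
mv((bed([-69,-.5,51+12+h]),bedrot(0)),(bed([-69,-.5,51+1+h]),bedrot(0)))
c=cam('wrist');save(c,'w3');W=pts(c);hsv=cv2.cvtColor(c['frame'],cv2.COLOR_RGB2HSV)
m=cv2.inRange(hsv,(65,90,30),(95,255,255))>0
T=s['eef_pos'];Rt=Ro.from_euler('xyz',s['eef_rot'])*F.inv()
q=W[m];q=q[~np.isnan(q[:,0])];q=Rt.inv().apply(q-T);q=q[(abs(q[:,2]-28)<4)&(abs(q[:,0])<90)&(abs(q[:,1])<50)];print(len(q),cv2.minAreaRect(q[:,:2].astype(np.float32)),np.median(q[:,2]))
E
```

```text
at [522.3 291.5 160.5] gap 57.4
[-0.021, -0.01, -0.151] [0.0, 0.0, -0.001] -> [511.8 286.7  84.8]
[-0.025, -0.012, -0.173] [0.0, 0.0, -0.001] -> [509.6 285.6  74.1]
25056 ((1.9980430603027344, 0.7094745635986328), (124.49993133544922, 57.797542572021484), 0.048727523535490036) 27.63418621900341
```

Call:
servo_tool:
  motion:
    - [[-0.01,-0.005,-0.08,0,0,0,1],[-0.021,-0.01,-0.151,0,0,0,1],[-0.021,-0.01,-0.151,0,0,0,1],[-0.023,-0.011,-0.162,0,0,0,1],[-0.025,-0.012,-0.173,0,0,0,1],[-0.025,-0.012,-0.173,0,0,0,1],[-0.025,-0.012,-0.174,0,0,0,1]]

```text
clock: 8.4
eef_pos: [510.1, 285.2, 74.4]
eef_rot: [-3.141, -0.219, -2.701]
wrist_force: [0.0, -0.4, -1.1]
finger_gap: 57.9
finger_force: 25.0
```

```bash
python3 - <<'E'
from h import *
s=manip.read_state();b=tobed(s['eef_pos']);print(b,Rb.inv().apply(s['wrist_force']))
mv((bed([b[0]+3,-.5,b[2]]),bedrot(0)),(bed([-64,-.5,b[2]]),bedrot(0)),(bed([-64,-.5,b[2]-1]),bedrot(0)))
E
```

```text
[-68.77326109  -1.09768277  41.42681603] [ 0.08164775 -0.33273361 -1.08274348]
at [510.1 285.2  74.4] gap 57.9
[0.005, 0.004, -0.001] [0.0, 0.0, 0.0] -> [512.5 287.   73.8]
[0.008, 0.005, -0.002] [0.0, 0.0, 0.0] -> [514.1 287.8  73.4]
[0.008, 0.005, -0.004] [0.0, 0.0, 0.0] -> [513.9 287.7  72.4]
```

Call:
servo_tool:
  motion:
    - [[0,0.001,-0.002,0,0,0,1],[0,0.001,-0.003,0,0,0,1],[0.003,0.003,-0.004,0,0,0,1],[0.006,0.004,-0.005,0,0,0,1],[0.008,0.005,-0.005,0,0,0,1],[0.009,0.005,-0.005,0,0,0,1],[0.009,0.005,-0.005,0,0,0,1]]

```text
clock: 9.1
eef_pos: [513.2, 287.2, 72.1]
eef_rot: [-3.141, -0.224, -2.701]
wrist_force: [-12.4, -4.8, 13.1]
finger_gap: 57.6
finger_force: 25.0
```

```bash
python3 - <<'E'
from h import *
s=manip.read_state();b=tobed(s['eef_pos']);print(b,Rb.inv().apply(s['wrist_force']))
E
```

```text
[-64.75720136  -0.56404087  39.96528991] [-15.86167685   0.94791846   9.90273626]
```

Call:
servo_tool:
  motion:
    - [[0,0,0,0,0,0,0],[0,0,0,0,0,0,0],[0,0,0,0,0,0,0],[0,0,0,0,0,0,0],[0.016,0.008,0.08,0,0,0,0],[0.033,0.016,0.16,0,0,0,0],[0.033,0.016,0.26,0,0,0,0],[0.033,0.016,0.36,0,0,0,0],[0.033,0.016,0.36,0,0,0,0],[0.033,0.016,0.36,0,0,0,0]]

```text
clock: 10.1
eef_pos: [530.9, 295.5, 251.5]
eef_rot: [-3.141, -0.219, -2.702]
wrist_force: [-0.8, 0.1, -1.3]
finger_gap: 94.3
finger_force: 0.0
```

```bash
python3 - <<'E'
from h import *
c=cam('wrist');W=pts(c);hsv=cv2.cvtColor(c['frame'],cv2.COLOR_RGB2HSV)
for n,lo,hi,z,x in(('blue',(100,120,30),(125,255,255),34,-70),('green',(65,90,30),(95,255,255),68,-62)):
    q=W[cv2.inRange(hsv,lo,hi)>0];q=q[~np.isnan(q[:,0])];B=tobed(q);B=B[(abs(B[:,2]-z)<4)&(abs(B[:,0]-x)<90)&(abs(B[:,1])<50)]
    print(n,len(B),cv2.minAreaRect(B[:,:2].astype(np.float32)),np.median(B[:,2]))
a=down(np.radians(62.4))
mv(((354.5,342.5,55),a),((354.5,342.5,5),a))
E
```

```text
blue 804 ((-132.15013122558594, 0.8603172302246094), (55.92908477783203, 15.746586799621582), 88.8426284790039) 33.39150695637889
green 7146 ((-63.38311767578125, 0.2586040496826172), (56.313987731933594, 123.2308578491211), 89.90283203125) 67.58383471458066
at [530.5 295.3 250. ] gap 94.3
[-0.352, 0.094, -0.39] [0.05, -0.052, 0.206] -> [354.5 342.5  55. ]
[-0.352, 0.094, -0.49] [0.05, -0.052, 0.206] -> [354.5 342.5   5. ]
```

Call:
servo_tool:
  motion:
    - [[-0.1,0.03,0,0.01,-0.015,0.06,0],[-0.2,0.06,0,0.03,-0.03,0.12,0],[-0.3,0.094,-0.1,0.05,-0.052,0.206,0],[-0.352,0.094,-0.2,0.05,-0.052,0.206,0],[-0.352,0.094,-0.3,0.05,-0.052,0.206,0],[-0.352,0.094,-0.39,0.05,-0.052,0.206,0],[-0.352,0.094,-0.39,0.05,-0.052,0.206,0],[-0.352,0.094,-0.39,0.05,-0.052,0.206,0],[-0.352,0.094,-0.39,0.05,-0.052,0.206,0]]

```text
clock: 11.05
eef_pos: [354.6, 342.3, 55.9]
eef_rot: [-3.141, 0.0, -2.052]
wrist_force: [0.2, -0.4, -0.3]
finger_gap: 94.3
finger_force: 0.0
```

```bash
python3 - <<'E'
from h import *
a=down(np.radians(62.4))
mv(((354.5,342.5,6),a))
E
```

```text
at [354.6 342.3  55.9] gap 94.3
[-0.0, 0.0, -0.1] [-0.0, 0.0, -0.0] -> [354.5 342.5   6. ]
```

Call:
servo_tool:
  motion:
    - [[0,0,-0.05,0,0,0,0],[0,0,-0.1,0,0,0,0],[0,0,-0.1,0,0,0,0.4],[0,0,-0.1,0,0,0,1],[0,0,-0.1,0,0,0,1],[0,0,-0.1,0,0,0,1],[0,0,-0.1,0,0,0,1],[0,0,-0.1,0,0,0,1]]
  newtons: 25

```text
clock: 11.85
eef_pos: [355.0, 342.8, 6.8]
eef_rot: [-3.14, 0.003, -2.052]
wrist_force: [-1.7, -2.4, 7.7]
finger_gap: 57.9
finger_force: 25.0
```

```bash
python3 - <<'E'
from h import *
s=manip.read_state();z=s['eef_pos'][2];print(z,s['finger_gap'],s['finger_force'],s['wrist_force'])
h=z-17
mv(([354,342,250],down(np.radians(62.4))),(bed([-65,-.5,85+50+h])+[0,0,20],bedrot(0)))
E
```

```text
6.839365596792806 57.90915060955354 25.00306785106659 [-1.67586764 -2.39931089  7.72906753]
at [355.  342.8   6.8] gap 57.9
[-0.002, -0.002, 0.486] [-0.001, 0.001, -0.0] -> [354 342 250]
[0.349, -0.095, 0.336] [-0.05, 0.052, -0.206] -> [529.7 295.1 175. ]
```

Call:
servo_tool:
  motion:
    - [[0,0,0.1,0,0,0,1],[0,0,0.2,0,0,0,1],[0,0,0.3,0,0,0,1],[0,0,0.4,-0.01,0.01,-0.04,1],[0.1,-0.03,0.4,-0.025,0.025,-0.1,1],[0.2,-0.06,0.4,-0.05,0.052,-0.206,1],[0.3,-0.095,0.38,-0.05,0.052,-0.206,1],[0.349,-0.095,0.336,-0.05,0.052,-0.206,1],[0.349,-0.095,0.336,-0.05,0.052,-0.206,1],[0.349,-0.095,0.336,-0.05,0.052,-0.206,1]]

```text
clock: 12.85
eef_pos: [529.1, 294.6, 172.8]
eef_rot: [-3.141, -0.223, -2.701]
wrist_force: [0.4, -0.8, -1.8]
finger_gap: 58.0
finger_force: 25.0
```

```bash
python3 - <<'E'
from h import *
h=6.5-17
c=cam('wrist');s=manip.read_state();W=pts(c);hsv=cv2.cvtColor(c['frame'],cv2.COLOR_RGB2HSV)
m=cv2.inRange(hsv,(15,130,50),(30,255,255))>0
T=s['eef_pos'];Rt=Ro.from_euler('xyz',s['eef_rot'])*F.inv()
q=W[m];q=q[~np.isnan(q[:,0])];q=Rt.inv().apply(q-T);q=q[(abs(q[:,2]-28)<4)&(abs(q[:,0])<90)&(abs(q[:,1])<50)];r=cv2.minAreaRect(q[:,:2].astype(np.float32));print(len(q),r,np.median(q[:,2]))
x=-59.5-r[0][0];print(x)
mv((bed([x,-.5,85+12+h]),bedrot(0)),(bed([x,-.5,85+1+h]),bedrot(0)))
E
```

```text
20583 ((0.8483314514160156, -0.2192821502685547), (56.210533142089844, 107.91168212890625), 89.94956970214844) 25.32870056328639
-60.348331451416016
at [528.8 295.2 174.4] gap 58.1
[-0.005, -0.003, -0.116] [0.0, -0.0, 0.0] -> [526.2 293.5 116.6]
[-0.009, -0.005, -0.137] [0.0, -0.0, 0.0] -> [524.  292.5 105.9]
```

Call:
servo_tool:
  motion:
    - [[-0.003,-0.001,-0.06,0,0,0,1],[-0.005,-0.003,-0.116,0,0,0,1],[-0.005,-0.003,-0.116,0,0,0,1],[-0.008,-0.004,-0.126,0,0,0,1],[-0.009,-0.005,-0.132,0,0,0,1],[-0.009,-0.005,-0.132,0,0,0,1],[-0.009,-0.005,-0.132,0,0,0,1]]

```text
clock: 13.6
eef_pos: [524.9, 292.6, 108.9]
eef_rot: [-3.141, -0.22, -2.701]
wrist_force: [0.0, 0.2, -1.0]
finger_gap: 58.1
finger_force: 25.0
```

```bash
python3 - <<'E'
from h import *
s=manip.read_state();b=tobed(s['eef_pos']);print(b,Rb.inv().apply(s['wrist_force']))
mv((bed([b[0],-.5,74.5]),bedrot(0)),(bed([b[0]+5.5,-.5,74.5]),bedrot(0)))
E
```

```text
[-60.16906539  -0.75168607  78.68853545] [ 0.31805497  0.13311649 -0.96931885]
at [524.9 292.6 108.9] gap 58.1
[-0.002, -0.0, -0.008] [0.0, 0.0, 0.0] -> [524.  292.4 104.8]
[0.008, 0.004, -0.011] [0.0, 0.0, 0.0] -> [528.9 294.7 103.6]
```

Lower gently, reading the force.

Call:
servo_tool:
  motion:
    - [[0,0,-0.003,0,0,0,1],[-0.001,0,-0.005,0,0,0,1],[-0.001,0,-0.006,0,0,0,1],[-0.001,0,-0.006,0,0,0,1]]

```text
clock: 14.0
eef_pos: [524.3, 292.5, 105.2]
eef_rot: [-3.141, -0.221, -2.702]
wrist_force: [-0.4, 0.4, 2.1]
finger_gap: 57.9
finger_force: 25.0
```

Call:
servo_tool:
  motion:
    - [[0.003,0.001,-0.001,0,0,0,1],[0.006,0.003,-0.002,0,0,0,1],[0.008,0.004,-0.003,0,0,0,1],[0.01,0.005,-0.003,0,0,0,1],[0.01,0.005,-0.003,0,0,0,1],[0.01,0.005,-0.003,0,0,0,1]]

```text
clock: 14.6
eef_pos: [528.5, 294.4, 104.0]
eef_rot: [-3.14, -0.224, -2.702]
wrist_force: [-9.3, -6.3, 10.6]
finger_gap: 57.6
finger_force: 25.0
```

```bash
python3 - <<'E'
from h import *
s=manip.read_state();b=tobed(s['eef_pos']);print(b,Rb.inv().apply(s['wrist_force']))
E
```

```text
[-55.2018103   -0.64566087  74.79395773] [-13.12861623  -1.77423566   7.92409766]
```

Call:
servo_tool:
  motion:
    - [[0,0,0,0,0,0,0],[0,0,0,0,0,0,0],[0,0,0,0,0,0,0],[0,0,0,0,0,0,0],[0.016,0.008,0.08,0,0,0,0],[0.033,0.016,0.16,0,0,0,0],[0.033,0.016,0.26,0,0,0,0],[-0.05,-0.03,0.36,0,0,0,0],[-0.05,-0.03,0.36,0,0,0,0],[-0.05,-0.03,0.36,0,0,0,0]]

```text
clock: 15.6
eef_pos: [504.0, 279.8, 286.3]
eef_rot: [-3.141, -0.216, -2.702]
wrist_force: [0.1, 0.1, -1.2]
finger_gap: 93.8
finger_force: 0.0
```

```bash
python3 - <<'E'
from h import *
c=cam('wrist');save(c,'w4');W=pts(c);hsv=cv2.cvtColor(c['frame'],cv2.COLOR_RGB2HSV);print(c['f'],manip.read_state()['eef_pos'])
for n,lo,hi,z,x in(('blue',(100,120,30),(125,255,255),34,-70),('green',(65,90,30),(95,255,255),68,-62),('yellow',(15,130,50),(30,255,255),102,-55)):
    q=W[cv2.inRange(hsv,lo,hi)>0];q=q[~np.isnan(q[:,0])];B=tobed(q);B=B[(abs(B[:,2]-z)<4)&(abs(B[:,0]-x)<90)&(abs(B[:,1])<50)]
    print(n,len(B),cv2.minAreaRect(B[:,:2].astype(np.float32)),np.median(B[:,2]),B[:,0].min())
def red(W,im,box):
    h=cv2.cvtColor(im,cv2.COLOR_RGB2HSV);m=(cv2.inRange(h,(0,140,50),(8,255,255))|cv2.inRange(h,(172,140,50),(180,255,255)))>0
    q=W[m];q=q[~np.isnan(q[:,0])];q=q[(abs(q[:,0]-406)<60)&(abs(q[:,1]-168)<60)&(q[:,2]>88)&(q[:,2]<100)]
    print('tag',len(q),cv2.minAreaRect(q[:,:2].astype(np.float32)) if len(q) else 0)
red(W,c['frame'],0)
for n in('w1','w2'):
    w=np.load(n+'.npz');red(w['W'],w['f'],0)
d=np.load('first.npz');red(d['W'],d['top'],0);red(d['sW'],d['s'],0)
E
```

```text
357.2128769289424 [504.26895889 279.98839539 284.12638302]
blue 680 ((-132.16049194335938, 1.1146602630615234), (56.18940734863281, 17.65018653869629), 87.38467407226562) 33.39939698514743 -139.89615668722612
green 887 ((-116.94107818603516, -0.4089813232421875), (16.821439743041992, 55.62588882446289), 0.18130691349506378) 67.38754361079366 -125.39044693809528
yellow 5973 ((-55.47416305541992, 0.1413440704345703), (108.41002655029297, 57.05305862426758), 0.2150527685880661) 101.5704516339679 -109.65898382031787
tag 423 ((407.4609680175781, 171.89898681640625), (49.42035675048828, 9.389847755432129), 29.243135452270508)
tag 389 ((406.8848571777344, 171.66494750976562), (49.2548828125, 9.412034034729004), 28.40182113647461)
tag 225 ((417.6094055175781, 177.6968994140625), (25.880470275878906, 9.209896087646484), 29.34441566467285)
tag 54 ((406.13427734375, 169.14404296875), (44.11091995239258, 7.906596660614014), 29.087087631225586)
tag 52 ((406.631103515625, 170.3531951904297), (49.314361572265625, 12.469828605651855), 31.54295539855957)
```

View pics/w4.png

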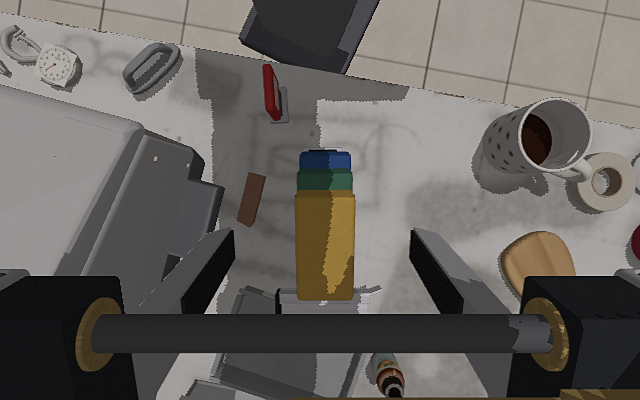

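Stack is good (yellow at bed x −55.5, y 0.1; blue and green ends where expected). Tag stands at (407,171.5), px (270,92), plate along 29°; gripping it off-centre for machine clearance.

```bash
python3 - <<'E'
from h import *
d=np.load('first.npz')
for V in(d['W'],d['sW'],np.load('w2.npz')['W']):
    v=V.reshape(-1,3);v=v[(abs(v[:,0]-620)<70)&(v[:,1]>385)&(v[:,1]<500)&(v[:,2]>50)&(v[:,2]<110)];print('dropper',len(v),np.percentile(v,[2,50,98],axis=0).round(0).tolist())
v=d['sW'].reshape(-1,3);v=np.r_[v,d['W'].reshape(-1,3)]
v=v[(v[:,2]>100)&(v[:,2]<330)&(v[:,1]<130)&(v[:,1]>0)]
for y in(120,100,80,60):print(y,v[abs(v[:,1]-y)<10][:,0].min())
a=down(np.radians(29))
mv(((396.5,165.7,280),a),((396.5,165.7,130),a),((396.5,165.7,66),a))
E
```

```text
dropper 138 [[595.0, 389.0, 51.0], [649.0, 436.0, 71.0], [666.0, 453.0, 100.0]]
dropper 92 [[598.0, 397.0, 51.0], [652.0, 436.0, 72.0], [667.0, 449.0, 100.0]]
dropper 560 [[597.0, 388.0, 51.0], [650.0, 438.0, 71.0], [666.0, 455.0, 99.0]]
120 -76.16462301132734
100 -86.70747091456873
80 -218.11240936678792
60 -228.28074588222415
at [504.3 280.  284.1] gap 94.1
[-0.216, -0.229, -0.008] [0.032, -0.062, 0.021] -> [396.5 165.7 280. ]
[-0.216, -0.229, -0.308] [0.032, -0.062, 0.021] -> [396.5 165.7 130. ]
[-0.216, -0.229, -0.436] [0.032, -0.062, 0.021] -> [396.5 165.7  66. ]
```

Call:
servo_tool:
  motion:
    - [[-0.1,0,0,0.01,-0.02,0.01,0],[-0.2,-0.05,0,0.03,-0.05,0.02,0],[-0.216,-0.15,0,0.032,-0.062,0.021,0],[-0.216,-0.229,-0.05,0.032,-0.062,0.021,0],[-0.216,-0.229,-0.15,0.032,-0.062,0.021,0],[-0.216,-0.229,-0.25,0.032,-0.062,0.021,0],[-0.216,-0.229,-0.308,0.032,-0.062,0.021,0],[-0.216,-0.229,-0.308,0.032,-0.062,0.021,0],[-0.216,-0.229,-0.308,0.032,-0.062,0.021,0]]

```text
clock: 16.55
eef_pos: [396.5, 165.6, 129.5]
eef_rot: [-3.142, -0.004, -2.635]
wrist_force: [0.1, 0.5, 0.7]
finger_gap: 94.3
finger_force: 0.0
```

```bash
python3 - <<'E'
from h import *
c=cam('wrist');W=pts(c);h=cv2.cvtColor(c['frame'],cv2.COLOR_RGB2HSV);m=(cv2.inRange(h,(0,140,50),(8,255,255))|cv2.inRange(h,(172,140,50),(180,255,255)))>0
q=W[m];q=q[~np.isnan(q[:,0])];q=q[(abs(q[:,0]-406)<60)&(abs(q[:,1]-168)<60)&(q[:,2]>89)&(q[:,2]<100)]
r=cv2.minAreaRect(q[:,:2].astype(np.float32));print(len(q),r)
a=down(np.radians(29));mv(((396.5,166,66),a))
E
```

```text
1071 ((406.5687561035156, 171.15005493164062), (49.16447830200195, 9.43365478515625), 29.4344425201416)
at [397.  165.8 130.5] gap 94.0
[-0.001, 0.0, -0.129] [0.0, -0.0, -0.0] -> [396.5 166.   66. ]
```

Call:
servo_tool:
  motion:
    - [[0,0,-0.08,0,0,0,0],[0,0,-0.129,0,0,0,0.3],[0,0,-0.129,0,0,0,0.6],[0,0,-0.129,0,0,0,0.8],[0,0,-0.129,0,0,0,1],[0,0,-0.129,0,0,0,1],[0,0,-0.129,0,0,0,1],[0,0,-0.129,0,0,0,1],[0,0,-0.129,0,0,0,1],[0,0,-0.129,0,0,0,1]]
  newtons: 25

```text
clock: 17.6
eef_pos: [396.2, 165.4, 65.0]
eef_rot: [-3.141, -0.002, -2.635]
wrist_force: [-0.2, 0.2, -0.1]
finger_gap: 25.3
finger_force: 0.0
```

```bash
python3 - <<'E'
from h import *
s=manip.read_state();print(s['finger_gap'],s['finger_force'],s['eef_rot'])
a=down(np.radians(25.3-90)); z=s['eef_pos'][2]
mv((rack([113.5,115,230]),a),(rack([113.5,115,60+2+z]),a),(rack([113.5,-26+11.4,60+2+z]),a))
E
```

```text
25.288859788012978 0.0 [-3.14128063e+00 -1.96621437e-03 -2.63528196e+00]
at [396.2 165.4  65. ] gap 25.3
[0.318, 0.539, 0.33] [-0.0, -0.001, -0.521] -> [555.1 434.9 230. ]
[0.318, 0.539, 0.124] [-0.0, -0.001, -0.521] -> [555.1 434.9 127. ]
[0.429, 0.305, 0.124] [-0.0, -0.001, -0.521] -> [610.5 317.7 127. ]
```

Still closing; finish and lift.

Call:
servo_tool:
  motion:
    - [[0,0,0,0,0,0,1],[0,0,0,0,0,0,1],[0,0,0,0,0,0,1],[0,0,0,0,0,0,1],[0,0,0,0,0,0,1]]

```text
clock: 18.1
eef_pos: [396.1, 165.4, 64.9]
eef_rot: [-3.141, -0.002, -2.635]
wrist_force: [0.1, 0.1, -1.3]
finger_gap: 9.5
finger_force: 25.0
```

Call:
servo_tool:
  motion:
    - [[0,0,0.1,0,0,0,1],[0,0.03,0.2,0,0,0,1],[0,0.1,0.3,0,0,0,1],[0,0.2,0.4,0,0,-0.045,1],[0,0.3,0.4,0,0,-0.09,1],[0.05,0.4,0.4,0,0,-0.135,1],[0.1,0.48,0.4,0,0,-0.18,1],[0.2,0.539,0.4,0,0,-0.225,1],[0.318,0.539,0.4,0,0,-0.27,1],[0.318,0.539,0.4,0,0,-0.3,1]]

```text
clock: 19.1
eef_pos: [556.8, 435.8, 263.7]
eef_rot: [-3.14, -0.002, 2.701]
wrist_force: [0.2, 0.3, -0.7]
finger_gap: 9.8
finger_force: 25.0
```

Call:
servo_tool:
  motion:
    - [[0,0,0,0,0,-0.045,1],[0,0,0,0,0,-0.09,1],[0,0,0,0,0,-0.135,1],[0,0,0,0,0,-0.18,1],[0,0,-0.03,0,0,-0.221,1],[0,0,-0.06,0,0,-0.221,1],[0,0,-0.07,0,0,-0.221,1],[0,0,-0.07,0,0,-0.221,1]]

```text
clock: 19.9
eef_pos: [555.0, 434.8, 229.1]
eef_rot: [-3.14, -0.002, 2.012]
wrist_force: [-0.9, 1.3, -0.9]
finger_gap: 10.0
finger_force: 25.0
```

```bash
python3 - <<'E'
from h import *
s=manip.read_state();print(s['finger_gap'],s['finger_force'],s['eef_rot'],s['joints'])
c=cam('wrist');save(c,'w5')
a=down(np.radians(25.3-90)); z=65
# tag lower end visible?
W=pts(c);h=cv2.cvtColor(c['frame'],cv2.COLOR_RGB2HSV);m=(cv2.inRange(h,(0,140,50),(8,255,255))|cv2.inRange(h,(172,140,50),(180,255,255)))>0
q=W[m];q=q[~np.isnan(q[:,0])];q=q[np.linalg.norm(q[:,:2]-s['eef_pos'][:2],axis=1)<60];print(len(q),q.min(0),q.max(0),cv2.minAreaRect(q[:,:2].astype(np.float32)))
mv((rack([113.5,115,200]),a),(rack([113.5,115,62+z]),a),(rack([113.5,-26+11.4,62+z]),a))
E
```

```text
9.983336176383624 24.998629689216614 [-3.13959741e+00 -1.69384751e-03  2.01167522e+00] [0.61181492 0.65625387 0.95184438 0.00200983 1.53517251 0.17086108]
2169 [546.35651188 412.29448341 197.12704903] [569.97707868 449.48768788 260.76052359] ((557.8868408203125, 431.4257507324219), (10.156197547912598, 38.29878616333008), 25.120302200317383)
at [555.2 434.9 230.1] gap 9.7
[-0.0, -0.0, -0.06] [-0.0, -0.0, 0.0] -> [555.1 434.9 200. ]
[-0.0, -0.0, -0.206] [-0.0, -0.0, 0.0] -> [555.1 434.9 127. ]
[0.111, -0.234, -0.206] [-0.0, -0.0, 0.0] -> [610.5 317.7 127. ]
```

View pics/w5.png

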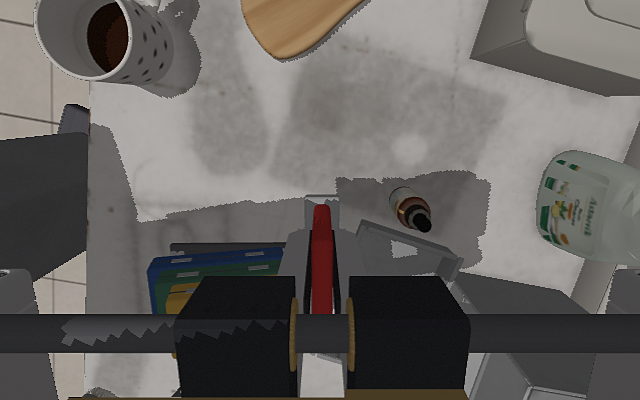

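Tag is held upright (plate at (320,260)), aligned with the rail; dropper at (410,212) is clear. Lower and enter partway.

Call:
servo_tool:
  motion:
    - [[0,0,-0.08,0,0,0,1],[0,0,-0.16,0,0,0,1],[0,0,-0.206,0,0,0,1],[0,0,-0.206,0,0,0,1],[0.009,-0.02,-0.206,0,0,0,1],[0.019,-0.04,-0.206,0,0,0,1],[0.028,-0.06,-0.206,0,0,0,1],[0.038,-0.08,-0.206,0,0,0,1],[0.047,-0.1,-0.206,0,0,0,1],[0.047,-0.1,-0.206,0,0,0,1]]

```text
clock: 20.95
eef_pos: [579.6, 383.3, 127.3]
eef_rot: [-3.142, -0.002, 2.009]
wrist_force: [-1.3, 0.8, -0.4]
finger_gap: 10.0
finger_force: 25.0
```

```bash
python3 - <<'E'
from h import *
s=manip.read_state();print(Rr.inv().apply(s['eef_pos']-O),Rr.inv().apply(s['wrist_force']),s['finger_gap'])
c=cam('wrist');W=pts(c);h=cv2.cvtColor(c['frame'],cv2.COLOR_RGB2HSV);m=(cv2.inRange(h,(0,140,50),(8,255,255))|cv2.inRange(h,(172,140,50),(180,255,255)))>0
q=W[m];q=q[~np.isnan(q[:,0])];q=q[np.linalg.norm(q[:,:2]-s['eef_pos'][:2],axis=1)<60];q=Rr.inv().apply(q-O);print(np.percentile(q,[2,50,98],axis=0).round(1))
a=down(np.radians(25.3-90))
mv((rack([113.5,20,126]),a),(rack([113.5,-12,126]),a),(rack([113.5,-18,126]),a))
E
```

```text
[113.64634945  57.90308225 127.25715838] [-0.88840815  1.25747991 -0.4263121 ] 9.965619131780322
[[110.1  36.4 102.5]
 [114.9  62.  155.9]
 [119.5  72.4 157.7]]
at [579.1 384.2 127.1] gap 9.8
[0.033, -0.07, -0.002] [-0.001, -0.0, 0.001] -> [595.7 349.  126. ]
[0.06, -0.128, -0.002] [-0.001, -0.0, 0.001] -> [609.3 320.1 126. ]
[0.066, -0.139, -0.002] [-0.001, -0.0, 0.001] -> [611.9 314.6 126. ]
```

Call:
servo_tool:
  motion:
    - [[0.01,-0.021,0,0,0,0,1],[0.02,-0.042,0,0,0,0,1],[0.03,-0.063,0,0,0,0,1],[0.04,-0.084,0,0,0,0,1],[0.05,-0.105,0,0,0,0,1],[0.058,-0.122,0,0,0,0,1],[0.061,-0.13,0,0,0,0,1],[0.061,-0.13,0,0,0,0,1]]

```text
clock: 21.8
eef_pos: [609.4, 319.4, 126.9]
eef_rot: [-3.141, -0.002, 2.01]
wrist_force: [0.3, -0.0, -0.7]
finger_gap: 9.8
finger_force: 25.0
```

```bash
python3 - <<'E'
from h import *
s=manip.read_state();print(Rr.inv().apply(s['eef_pos']-O),Rr.inv().apply(s['wrist_force']),s['finger_gap'])
E
```

```text
[113.27324817 -12.66088298 126.93625384] [ 0.24110785 -0.16889793 -0.74570631] 9.75723321726466
```

Call:
servo_tool:
  motion:
    - [[0.001,-0.003,0,0,0,0,1],[0.002,-0.005,0,0,0,0,1],[0.003,-0.006,0,0,0,0,1],[0.003,-0.006,-0.002,0,0,0,1],[0.003,-0.006,-0.004,0,0,0,1],[0.003,-0.006,-0.004,0,0,0,1]]

```text
clock: 22.4
eef_pos: [610.6, 317.0, 124.9]
eef_rot: [-3.141, -0.002, 2.011]
wrist_force: [-0.7, 0.3, -0.8]
finger_gap: 10.0
finger_force: 25.0
```

```bash
python3 - <<'E'
from h import *
s=manip.read_state();print(Rr.inv().apply(s['eef_pos']-O),Rr.inv().apply(s['wrist_force']),s['finger_gap'])
E
```

```text
[113.37742202 -15.29195426 124.92187008] [-0.5658973   0.55682005 -0.76935426] 10.03706477454352
```

Call:
servo_tool:
  motion:
    - [[0.001,-0.002,-0.001,0,0,0,1],[0.001,-0.002,-0.001,0,0,0,1],[0.001,-0.002,-0.001,0,0,0,0.85],[0.001,-0.002,-0.001,0,0,0,0.78],[0.001,-0.002,-0.001,0,0,0,0.78],[0.001,-0.002,0.02,0,0,0,0.78],[0.001,-0.002,0.06,0,0,0,0.78],[0.001,-0.002,0.12,0,0,0,0.78],[0.001,-0.002,0.22,0,0,0,0.78],[-0.05,0.05,0.3,0,0,0,0.5]]

```text
clock: 23.4
eef_pos: [589.1, 337.8, 275.4]
eef_rot: [3.14, -0.001, 2.007]
wrist_force: [0.5, 0.9, 0.3]
finger_gap: 25.6
finger_force: 0.0
```

Call:
servo_tool:
  motion:
    - [[-0.06,0.05,0.05,0,0,0,0],[-0.16,0.1,0.05,0,0,0,0],[-0.25,0.12,0.05,0,0,0,0],[-0.25,0.12,0.05,0,0,0,0],[-0.25,0.12,0.05,0,0,0,0]]

```text
clock: 23.9
eef_pos: [462.0, 400.3, 298.3]
eef_rot: [3.14, -0.002, 2.013]
wrist_force: [1.1, -0.7, 0.2]
finger_gap: 65.2
finger_force: 0.0
```

```bash
python3 - <<'E'
from h import *
s=manip.read_state();print(s['eef_pos'],s['wrist_force'])
t=cam('top');sc=cam('scene')
a=cv2.resize(t['frame'][110:250,180:330],None,fx=2.6,fy=2.6);b=cv2.resize(sc['frame'][120:260,220:370],None,fx=2.6,fy=2.6)
cv2.imwrite('pics/fin.png',np.hstack([a,b])[...,::-1])
for n,c in(('top',t),('scn',sc)):
    W=pts(c);h=cv2.cvtColor(c['frame'],cv2.COLOR_RGB2HSV)
    m=(cv2.inRange(h,(0,140,50),(8,255,255))|cv2.inRange(h,(172,140,50),(180,255,255)))>0
    q=W[m];q=q[~np.isnan(q[:,0])];q=Rr.inv().apply(q-O);q=q[(abs(q[:,0]-113)<40)&(abs(q[:,1])<80)&(q[:,2]<200)]
    print(n,len(q),np.percentile(q,[3,50,97],axis=0).round(1).tolist() if len(q) else 0)
    for k,lo,hi,z,x in(('blue',(100,120,30),(125,255,255),34,-70),('green',(65,90,30),(95,255,255),68,-62),('yellow',(15,130,50),(30,255,255),102,-55)):
        q=W[cv2.inRange(h,lo,hi)>0];q=q[~np.isnan(q[:,0])];B=tobed(q);B=B[(abs(B[:,2]-z)<4)&(abs(B[:,0]-x)<90)&(abs(B[:,1])<50)]
        if len(B):print(k,len(B),cv2.minAreaRect(B[:,:2].astype(np.float32)),np.median(B[:,2]))
E
```

```text
[462.01139789 400.31962132 298.30409082] [ 1.08986594 -0.66127203  0.20931576]
top 104 [[106.4, -52.1, 99.2], [109.9, -31.2, 152.6], [115.9, -6.0, 156.5]]
blue 113 ((-134.42367553710938, -1.601461410522461), (54.688480377197266, 16.932334899902344), 89.48954010009766) 32.34942647625822
green 100 ((-120.14666748046875, -3.3448257446289062), (53.200313568115234, 15.63606071472168), 89.42256164550781) 66.38079716011725
yellow 757 ((-58.19768142700195, -1.6597328186035156), (108.54119110107422, 55.52828598022461), 0.2391573041677475) 100.69301507475151
scn 40 [[105.2, -31.9, 125.0], [110.0, -13.1, 149.1], [114.8, -2.4, 157.2]]
blue 106 ((-76.17186737060547, -3.176462173461914), (55.17338943481445, 137.008544921875), 89.5554428100586) 33.73699226799953
green 82 ((-75.69509887695312, -23.058921813964844), (52.10212707519531, 126.40672302246094), 66.6841812133789) 67.31667542427067
yellow 207 ((-59.329261779785156, -4.8772125244140625), (107.43912506103516, 56.03532028198242), 0.10934512317180634) 103.31517838432832
```

View pics/fin.png

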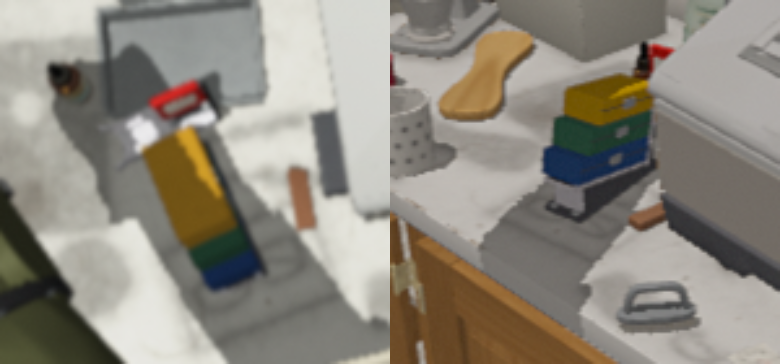

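Final view: stack neat with yellow on top (left crop (185,185)), tag upright in the rail behind it at (180,100), dropper and stick undisturbed. Handing in.

```bash
python3 -c "
from cell import manip
print(manip.sign_off())"
```

```text
the job is handed in; nothing more can be done
None
```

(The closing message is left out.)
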